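# Lay the jiko and open the starter jug

## Task

Get the jiko ready to light: first drop both charcoal briquettes from the floor into its open bowl. Then open the orange starter-fluid jug: press its safety cap down against the spring, twist it anticlockwise about a quarter turn while pressed, and lift it off. Finish still holding the cap in the gripper, level and roughly centred a good 5 cm (no more than 10 cm) above the place where it sat; do not disturb the mug or the tin.

Things in the scene. Friction and masses are not known exactly. Their poses are not given: they have to be found in the camera images.
- jiko: Charcoal stove, hourglass shaped, dark metal foot and open clay bowl on top; heavy, does not move. Origin under its centre, on the floor, z up. 224 mm across at the rim, which is 180 mm above the floor; three small pot rests on the rim stand up to 192 mm. A wire handle on either side (local +y and -y) reaches 132 mm from the axis at 145 mm height.
- jiko_bowl (a point): Centre of the flat inner floor of the jiko's bowl, 120 mm above the floor; the bowl is 60 mm deep, free radius about 70 mm at its floor and 100 mm at its rim.
- briquette_a: Black pillow-shaped charcoal briquette, 46 (x) x 40 (y) x 30-31 (z) mm with rounded edges, about 45 g, lying flat on the floor; origin under its centre at floor level, z up at the start.
- briquette_a_center (a point): Centre of briquette a.
- briquette_b: Second black charcoal briquette, same size and shape, lying flat on the floor; origin under its centre.
- briquette_b_center (a point): Centre of briquette b.
- jug: Orange plastic starter-fluid jug, full and heavy, does not move. Body 150 (x) x 105 (y) mm, shoulder rising to 166 mm, neck upright on its centre axis; carrying handle on its +x side, up to 98 mm from the axis and 168 mm high, so nothing stands higher than the shoulder beside the cap. Origin under its centre, on the floor, z up.
- jug_mouth (a point): Centre of the jug's neck rim, 205 mm above the floor, on the jug's upright axis.
- cap: White push-and-turn safety cap, 68 mm across (70 with ribs), 30 mm tall, about 50 g, with a red upright grip bar on top. Origin at the centre of its skirt's underside, z up along the axis; 189 mm above the floor when closed. Closed, cap x and jug x agree, so the bar points to the jug's handle, and the cap cannot be lifted, nor turned more than a few degrees.
- cap_top (a point): Centre of the cap's flat top, 30 mm above the cap's origin, where the grip bar stands: 54 mm long (cap x), 14 mm thick (cap y), 24 mm tall, so its top is 54 mm above the origin. Fingertips may push on the flat top either side of the bar.
- seal (a joint): Sprung seal under the cap: m, 0 closed, grows as the cap is pressed (stop at 0.008); about 4 N at 0, 10 N at the stop; -0.0015 with the cap off. Pressed 0.005 or more the cap can turn, anticlockwise seen from above only; it can be lifted off once turned 60 to 120 degrees from closed, 90 being best. Keep it pressed until it has turned 60 degrees.
- mug: Blue ceramic mug, 80 mm across, 92 mm tall; loose bystander. Origin under its centre.
- tin: Closed tin, 74 mm across, 110 mm tall; loose bystander. Origin under its centre.
There are look-alikes about, which are no part of the job. Leave any red, turquoise or yellow look-alike of the briquette_a alone.

How it is judged:
By the outcome, as a careful person would: the job done as asked, in the order asked, and still so for the second after the job is handed in, while the arm keeps its last pose, push and grip.
It also fails if it takes over 72 s, if anything falls off the work surface, if the arm or the gripper's body presses on something with over 40 N, if the wrist force passes 120 N, or if a joint passes its speed limit or range.

## Robot

A 6-joint arm with a two-finger parallel gripper is mounted at the origin on the work surface. World frame = base frame: x ahead of the robot, y to its left, z up, the work surface at z = 0. Lengths are in m, angles in rad, forces in N, time in s.
With the tool pointing down it reaches from about 0.35 to 0.775 m from the base axis. Payload 7.3 kg.
Tool frame: the origin (TCP) lies between the finger pads; the fingertips stand 14 mm ahead of it and the grasp point (between the pads) lies 5 mm behind it; z points along the fingers, y is the direction in which the jaws open and shut (so a half turn about z gives the same grasp; the last joint's range is limited). The gripper opens to 92 mm and grips with 3 to 60 N. Pads are 19 mm wide; open, the fingers measure 130 mm over their backs; the gripper's body (75 mm by 190 mm) begins 47 mm behind the grasp point.
Start: joints at [1.159, 0.342, 1.524, -0, 1.275, -0.146], TCP at [0.138, 0.507, 0.241] pointing down, gripper open.
Joint ranges: [-2.53, 2.53], [-0.77, 2.02], [0.04, 2.7], [-1, 4.14], [0.28, 2.66], [-3.11, 3.11]. Speed limits (rad/s): [2.57, 2.57, 3.14, 3.14, 3.14, 3.14].

## Interface

Orientations are given as a unit quaternion [w, x, y, z].
In Python, from plant import arm gives the robot as it stands. The module is installed in compiled form; this text tells all that it offers.
- The arm moves only by the shell command python3 -m inch 'ROWS' [FORCE]. ROWS is JSON, a list of rows, each a list of 5 numbers: the opening, from -1 (shut) to 1 (fully open), then the shift along the tool's x, y, z in m, then the turn about the tool's z in rad. A call has 1 to 8 rows; each row is the pose to reach, as a shift and turn from the pose commanded when the call began, along the tool's axes at that moment; what a row does not reach only later rows make up. A row lasts 1/10 s, in which the tool goes at most 50 mm and 8.59 degrees, less where a joint would pass 70% of its speed; a pose out of reach is approached as far as the arm can. A call with a gripper value outside its range is refused whole. The fingers move at their own pace and stop on an object; FORCE is the grip in N (left out, the last holds). Time passes only in rows, so rows that repeat a pose let the fingers close. It gives the time, the measured TCP pose, the force and the opening at its end, in the units of the state.
- arm.get_obs(): the state, without advancing time (a new reading comes with each control period).
- arm.snapshot(name): name is "scene" or "top"; returns a dict with "color" (384x512x3 uint8, red, green, blue), "range_z" (384x512 float32, m along the optical axis (not along the pixel's ray), 0 where there is no reading), "intrinsics" (3x3 intrinsics, pixels), "extrinsics" (4x4, takes a point from world to camera coordinates). Camera axes: x right, y up, looking along -z (the intrinsics and any distortion apply to the point x, -y, -z); pixel columns grow to the right and rows downward; lengths in m; the calibration is good to about 2 mm. A picture is of the moment at which its call begins.
- arm.job_done(): hands the job in, once; it reports no verdict.
The state is a dict: "t": time; "qpos": joint angles; "joint_velocities": joint speeds; "effort": joint torques, N m; "ee_pos": TCP position; "tcp_rot": TCP orientation; "wrist_force": force on the tool from outside, world axes, zero at the start; "moment": the same for the moment, N m; "finger_gap": finger opening in m.
Only numpy, scipy, OpenCV 4.12 (cv2) and the standard library are available. Lean on these libraries where they do the work, as an engineer would, in place of code of your own. Each camera call takes 0.05 s, during which the arm holds its last target.

## Working session

There is one attempt and no reset: what is moved stays moved. The work goes in short steps, Python scripts to look and compute and a shell command to move; the robot and the scene stay as the last step left them, time stands still between calls to the robot, and variables do not carry over. Pictures are saved under pics/ and viewed, and the job is handed in when it is done.

```bash
mkdir -p pics; cat > h.py <<'E'
import numpy as np, cv2
from plant import arm
def snap(n,f=None):
    s=arm.snapshot(n)
    if f: cv2.imwrite('pics/'+f,s['color'][:,:,::-1])
    return s
def pts(s):
    z=s['range_z'];K=s['intrinsics'];E=s['extrinsics']
    v,u=np.mgrid[:z.shape[0],:z.shape[1]]
    p=np.stack([(u-K[0,2])/K[0,0]*z,-(v-K[1,2])/K[1,1]*z,-z],-1)
    return (p-E[:3,3])@E[:3,:3]
E
python3 - <<'E'
from h import *
for n in('scene','top'):
    s=snap(n,n+'0.png'); np.savez(n+'0.npz',**s); print(s['intrinsics'],s['extrinsics'],(s['range_z']>0).mean())
print({k:np.round(v,3) for k,v in arm.get_obs().items()})
E
```

```text
[[385.04104745   0.         254.21586174]
 [  0.         385.04104745 192.32663439]
 [  0.           0.           1.        ]] [[ 0.52928271  0.84841086  0.00766997 -0.29050872]
 [-0.54796983  0.33492234  0.76652208  0.18728681]
 [ 0.64775681 -0.40990979  0.64217215 -1.3001697 ]
 [ 0.          0.          0.          1.        ]] 0.9959259033203125
[[400.38432809   0.         253.92418175]
 [  0.         400.38432809 192.96887048]
 [  0.           0.           1.        ]] [[-0.02150874 -0.9992406  -0.03248994  0.03035254]
 [ 0.98427902 -0.02686264  0.17456576 -0.58102724]
 [-0.17530596 -0.02822448  0.98410934 -0.94316398]
 [ 0.          0.          0.          1.        ]] 0.9961446126302084
{'t': np.float64(0.1), 'qpos': array([ 1.159,  0.343,  1.525,  0.   ,  1.275, -0.146]), 'joint_velocities': array([-0.001,  0.   , -0.   ,  0.   , -0.001,  0.001]), 'effort': array([ 2.000e-03, -4.320e+01, -2.447e+01,  7.200e-02,  5.300e-02,
       -0.000e+00]), 'ee_pos': array([0.138, 0.506, 0.24 ]), 'tcp_rot': array([-0.   ,  0.133,  0.991, -0.001]), 'wrist_force': array([-1.058,  0.254, -0.678]), 'moment': array([-0.055, -0.003,  0.022]), 'finger_gap': np.float64(0.092)}
```

View pics/scene0.png

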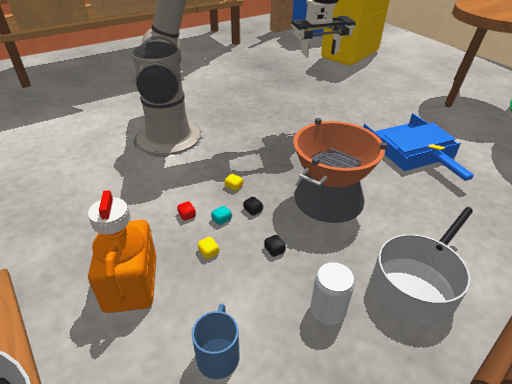

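View pics/top0.png

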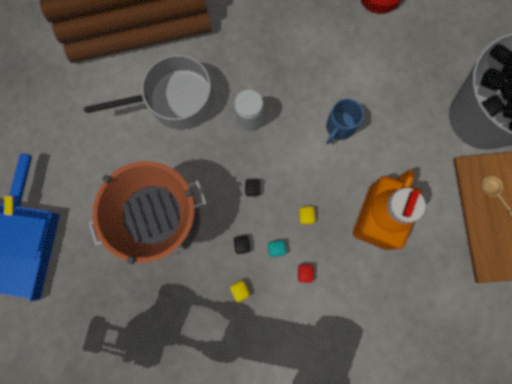

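Scene shows the stove at (338,165) and the jug at (123,260), with the cap at (109,212). The floor cubes are black (253,206) and (274,245), red (186,211), turquoise (221,215) and yellow (233,183), (208,248). In the top view the black ones are (253,187) and (242,244), and only these two fit "black charcoal on the floor". I'll confirm that in a crop and measure.

```bash
python3 - <<'E'
from h import *
T=dict(np.load('top0.npz'));S=dict(np.load('scene0.npz'))
c=cv2.resize(T['color'][150:300,200:330,::-1],None,fx=4,fy=4,interpolation=cv2.INTER_NEAREST);cv2.imwrite('pics/crop0.png',c)
cv2.imwrite('pics/crop1.png',cv2.resize(T['color'][160:260,340:440,::-1],None,fx=5,fy=5,interpolation=cv2.INTER_NEAREST))
for nm,s,bx in(('top',T,[(240,175,268,200),(228,232,256,257)]),('scene',S,[(262,232,290,258),(240,193,266,218)])):
    P=pts(s);g=s['color'].max(2)
    for x0,y0,x1,y1 in bx:
        m=np.zeros(g.shape,np.uint8);m[y0:y1,x0:x1]=(g[y0:y1,x0:x1]<60)
        q=P[m>0]; t=q[q[:,2]>0.022]
        r=cv2.minAreaRect(t[:,:2].astype(np.float32)*1000)
        print(nm,m.sum(),q.min(0).round(3),q.max(0).round(3),r)
# jug cap, jiko via depth
for nm,s in(('top',T),('scene',S)):
    P=pts(s);c=s['color'].astype(int)
    red=(c[...,0]>150)&(c[...,1]<60)&(c[...,2]<60)&(P[...,2]>.2)&(P[...,2]<.27)
    q=P[red];t=q[q[:,2]>.236];print(nm,'bar',len(t),t.mean(0).round(4),cv2.minAreaRect(t[:,:2].astype(np.float32)*1000),q[:,2].max())
    near=np.linalg.norm(P[...,:2]-t[:,:2].mean(0),axis=-1)<.06
    w=near&(P[...,2]>.212)&(P[...,2]<.225)&(c.min(2)>120)
    q=P[w];print('captop',len(q),cv2.minEnclosingCircle(q[:,:2].astype(np.float32)*1000),np.median(q[:,2]))
    o=(c[...,0]>120)&(c[...,2]<110)&(abs(P[...,2]-.178)<.006)&(P[...,1]>0)&(P[...,0]>.2)
    q=P[o];print('rim',len(q),cv2.minEnclosingCircle(q[:,:2].astype(np.float32)*1000),q.min(0),q.max(0))
P=pts(T)
for u,v in((249,103),(346,120),(195,193),(97,232),(178,95)):print(P[v,u].round(3))
E
```

```text
top 243 [ 0.407 -0.012 -0.002] [0.625 0.04  1.031] ((514.24658203125, 14.911874771118164), (217.39031982421875, 38.07364273071289), 4.127344131469727)
top 259 [ 0.407 -0.012 -0.002] [0.481 0.069 1.031] ((436.4190673828125, 34.79029846191406), (100.89051055908203, 44.21266174316406), 34.299686431884766)
scene 263 [ 0.583 -0.349  0.006] [1.099 0.038 0.694] ((848.17041015625, -148.25782775878906), (44.607177734375, 640.593017578125), 55.23703384399414)
scene 241 [ 0.44  -0.349  0.003] [1.099 0.069 0.694] ((776.2574462890625, -133.6192169189453), (46.794403076171875, 774.1436157226562), 59.682334899902344)
top bar 123 [ 0.5194 -0.299   0.2429] ((519.3585205078125, -299.162841796875), (10.175508499145508, 49.41688919067383), 66.29669952392578) 0.24665279303541196
captop 604 ((519.5108642578125, -298.3301696777344), 34.3600959777832) 0.21914162024022904
rim 1417 ((528.7081298828125, 255.50608825683594), 111.64459991455078) [0.41886822 0.14467348 0.17203768] [0.63931319 0.36658089 0.18391168]
scene bar 144 [ 0.5233 -0.2994  0.2425] ((522.4973754882812, -299.2862243652344), (13.0342435836792, 53.157020568847656), 67.81639099121094) 0.24451557113309802
captop 560 ((521.5916748046875, -298.85552978515625), 35.30015182495117) 0.21849590034840916
rim 785 ((528.6458129882812, 255.0039825439453), 112.28592681884766) [0.41759712 0.14381265 0.172014  ] [0.63922766 0.36643061 0.18222825]
[0.795 0.022 0.107]
[ 0.781 -0.233  0.005]
[0.595 0.172 0.   ]
[0.483 0.351 0.182]
[0.868 0.219 0.006]
```

View pics/crop0.png

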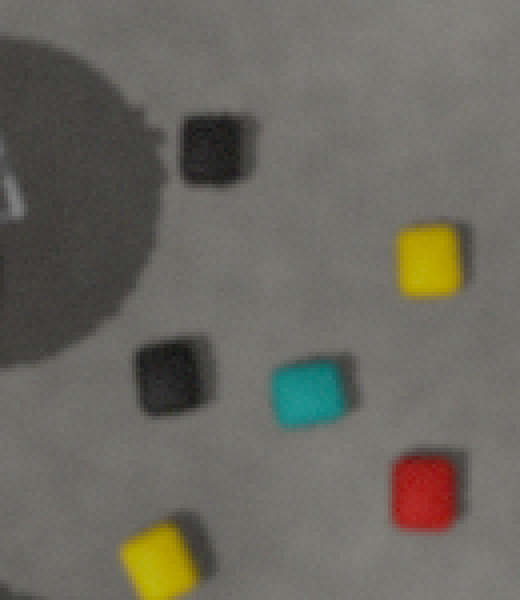

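View pics/crop1.png

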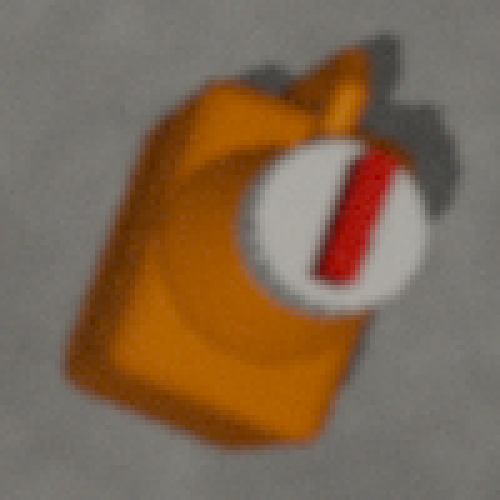

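```bash
python3 - <<'E'
from h import *
T=dict(np.load('top0.npz'));S=dict(np.load('scene0.npz'))
def cl(s):
    P=pts(s);m=((P[...,2]>.016)&(P[...,2]<.05)&(s['range_z']>0)&(P[...,0]>.3)&(P[...,0]<.6)&(abs(P[...,1]+.03)<.14)).astype(np.uint8)
    n,l=cv2.connectedComponents(m)
    for i in range(1,n):
        k=l==i
        if k.sum()<60: continue
        q=P[k];t=q[q[:,2]>np.percentile(q[:,2],90)-.008]
        c,d,a=cv2.minAreaRect(q[:,:2].astype(np.float32)*1000)
        print(k.sum(),np.median(s['color'][k],0),'c',np.round(c,1),'d',np.round(d,1),'a',round(a,1),'topmean',t[:,:2].mean(0).round(4),'z',np.percentile(q[:,2],95).round(4))
print('top');cl(T);print('scene');cl(S)
E
```

```text
top
118 [40. 39. 39.] c [590.2  23.2] d [38.6 17.5] a 88.5 topmean [0.5914 0.0224] z 0.0335
274 [176. 154.   0.] c [ 528.7 -114.4] d [45.8 39.8] a 2.7 topmean [ 0.5282 -0.1134] z 0.0328
280 [40. 39. 39.] c [458.9  52.3] d [46.  39.8] a 6.9 topmean [0.4587 0.052 ] z 0.0328
279 [ 29. 128. 125.] c [447.4 -35.6] d [39.3 45.6] a 9.8 topmean [ 0.4471 -0.0354] z 0.0326
301 [153.  35.  32.] c [ 384.8 -104.6] d [39.9 45.8] a 87.5 topmean [ 0.3845 -0.1041] z 0.0333
293 [175. 155.   6.] c [345.4  58.5] d [44.3 39.4] a 25.0 topmean [0.346  0.0586] z 0.033
scene
179 [239. 214.  10.] c [347.6  57.8] d [44.5 40.4] a 26.0 topmean [0.3498 0.0557] z 0.0309
211 [37. 37. 38.] c [460.6  51. ] d [47.1 39. ] a 7.0 topmean [0.4623 0.0497] z 0.0311
212 [228.  23.  17.] c [ 387.4 -105.7] d [39.5 44.1] a 87.3 topmean [ 0.3894 -0.1068] z 0.0312
229 [ 10. 188. 182.] c [450.1 -37.1] d [39.5 43.6] a 7.9 topmean [ 0.4516 -0.0379] z 0.0311
70 [41. 40. 41.] c [591.1  21.3] d [16.5 37.2] a 1.6 topmean [0.5923 0.0193] z 0.0316
282 [245. 228.  10.] c [ 531.  -115.7] d [46.2 38.1] a 4.2 topmean [ 0.5325 -0.1161] z 0.0312
```

The crop confirms two dark, uncoloured briquettes: near (0.460, 0.051, yaw 7°) and far (about 0.604, 0.022, yaw about 0°). Both are apart from the coloured look-alikes. Next is a helper that gives the needed shifts.

```bash
cat > go.py <<'E'
import sys,numpy as np
from scipy.spatial.transform import Rotation as Ro
from plant import arm
x,y,z,h=map(float,sys.argv[1:5])  # target, jaw (tool y) heading deg
o=arm.get_obs();p=np.array(o['ee_pos']);w=o['tcp_rot'];R=Ro.from_quat([w[1],w[2],w[3],w[0]]).as_matrix()
d=R.T@(np.array([x,y,z])-p);c=np.degrees(np.arctan2(R[1,1],R[0,1]))
full=len(sys.argv)>5
dh=(h-c+180)%360-180
if not full: dh=(dh+90)%180-90
print('t',round(o['t'],2),'p',p.round(4),'head',c.round(2),'tilt',R[:,2].round(4),'q6',o['qpos'][5].round(3))
print('shift',d.round(4),'turn',np.radians(-dh).round(4),'gap',round(float(o['finger_gap']),4),'F',np.round(o['wrist_force'],1))
E
python3 go.py .460 .051 .12 7
python3 - <<'E'
from h import *
s=snap('top');P=pts(s)
m=((P[...,2]>.016)&(P[...,2]<.05)&(s['range_z']>0)&(P[...,0]>.55)&(P[...,0]<.68)&(abs(P[...,1]-.02)<.05))
print(cv2.minAreaRect(P[m][:,:2].astype(np.float32)*1000))
E
```

```text
t 0.1 p [0.1377 0.5063 0.2401] head 74.77 tilt [-6.0e-04 -1.2e-03 -1.0e+00] q6 -0.146
shift [-0.4306 -0.3545  0.1205] turn 1.1828 gap 0.0922 F [-1.1  0.3 -0.7]
((603.5643920898438, 22.888648986816406), (38.8144645690918, 44.79772186279297), 88.99845886230469)
```

```bash
python3 -m inch '[[1,-0.43,-0.354,0,1.18],[1,-0.43,-0.354,0,1.18],[1,-0.43,-0.354,0,1.18],[1,-0.43,-0.354,0,1.18],[1,-0.43,-0.354,0,1.18],[1,-0.43,-0.354,0,1.18],[1,-0.43,-0.354,0,1.18],[1,-0.43,-0.354,0,1.18]]' 25; python3 go.py .460 .051 .12 7
```

```text
t: 0.95
ee_pos: [0.3697, 0.1783, 0.2408]
tcp_rot: [0.0, 0.664, 0.748, 0.0]
wrist_force: [0.8, 1.2, 1.2]
finger_gap: 0.092
t 0.95 p [0.3697 0.1783 0.2408] head 6.82 tilt [ 3.e-04  3.e-04 -1.e+00] q6 0.143
shift [-0.1372  0.0744  0.1208] turn -0.0031 gap 0.092 F [0.8 1.2 1.2]
```

```bash
python3 -m inch '[[1,-0.137,0.074,0,0],[1,-0.137,0.074,0,0],[1,-0.137,0.074,0,0],[1,-0.137,0.074,0,0],[1,-0.137,0.074,0.12,0],[1,-0.137,0.074,0.12,0],[1,-0.137,0.074,0.12,0],[1,-0.137,0.074,0.12,0]]'; python3 go.py .460 .051 .018 7
```

```text
t: 1.75
ee_pos: [0.457, 0.054, 0.1179]
tcp_rot: [-0.003, 0.661, 0.75, -0.002]
wrist_force: [-0.3, 1.0, 0.7]
finger_gap: 0.0917
t 1.75 p [0.457  0.054  0.1179] head 7.17 tilt [-7.3e-03  6.0e-04 -1.0e+00] q6 -0.175
shift [-0.0035  0.0033  0.0999] turn 0.003 gap 0.0917 F [-0.3  1.   0.7]
```

```bash
python3 -m inch '[[1,-0.003,0.003,0.06,0],[1,-0.003,0.003,0.085,0],[1,-0.003,0.003,0.1,0],[1,-0.003,0.003,0.1,0],[-1,-0.003,0.003,0.1,0],[-1,-0.003,0.003,0.1,0],[-1,-0.003,0.003,0.1,0],[-1,-0.003,0.003,0.1,0]]' 25; python3 go.py .529 .225 .26 0
```

```text
t: 2.55
ee_pos: [0.4635, 0.0509, 0.0217]
tcp_rot: [0.001, 0.662, 0.75, 0.001]
wrist_force: [0.0, -0.4, 0.3]
finger_gap: 0.0642
t 2.55 p [0.4635 0.0509 0.0217] head 7.17 tilt [ 0.002 -0.    -1.   ] q6 -0.18
shift [ 0.1645  0.0871 -0.2382] turn 0.1251 gap 0.0642 F [ 0.  -0.4  0.3]
```

```bash
python3 -m inch '[[-1,0,0,0,0],[-1,0,0,0,0],[-1,0,0,0,0],[-1,0,0,0,0],[-1,0,0,0,0],[-1,0,0,-0.03,0],[-1,0,0,-0.06,0]]' 25; python3 go.py .529 .225 .27 0
```

```text
t: 3.25
ee_pos: [0.4622, 0.0509, 0.0806]
tcp_rot: [-0.001, 0.662, 0.75, -0.001]
wrist_force: [-0.2, 0.2, 0.2]
finger_gap: 0.0457
t 3.25 p [0.4622 0.0509 0.0806] head 7.16 tilt [-2.6e-03  3.0e-04 -1.0e+00] q6 -0.18
shift [ 0.1645  0.0874 -0.1895] turn 0.1249 gap 0.0457 F [-0.2  0.2  0.2]
```

Held (gap 46 mm). Now up, then over the bowl.

```bash
python3 -m inch '[[-1,0,0,-0.05,0],[-1,0,0,-0.1,0],[-1,0,0,-0.15,0],[-1,0,0,-0.19,0],[-1,0.164,0.087,-0.19,0.12],[-1,0.164,0.087,-0.19,0.12],[-1,0.164,0.087,-0.19,0.12],[-1,0.164,0.087,-0.19,0.12]]'; python3 -m inch '[[-1,0,0,0,0],[-1,0,0,0,0]]';  python3 go.py .529 .223 .165 0
```

```text
t: 4.05
ee_pos: [0.5293, 0.2272, 0.2703]
tcp_rot: [-0.0, 0.705, 0.709, 0.0]
wrist_force: [1.1, -0.2, -0.8]
finger_gap: 0.0459
t: 4.25
ee_pos: [0.5285, 0.2249, 0.2697]
tcp_rot: [-0.0, 0.705, 0.709, -0.001]
wrist_force: [-0.2, 0.6, -0.3]
finger_gap: 0.0456
t 4.25 p [0.5285 0.2249 0.2697] head 0.38 tilt [-1.5e-03 -7.0e-04 -1.0e+00] q6 0.262
shift [-0.0018  0.0006  0.1047] turn 0.0066 gap 0.0456 F [-0.2  0.6 -0.3]
```

```bash
python3 -m inch '[[-1,0,0,0.05,0],[-1,0,0,0.09,0],[-1,0,0,0.11,0],[-1,0,0,0.11,0],[-1,0,0,0.11,0],[0.2,0,0,0.11,0],[0.2,0,0,0.11,0],[0.2,0,0,0.11,0]]'; python3 -m inch '[[0.2,0,0,0,0],[0.2,0,0,-0.05,0],[0.2,0,0,-0.1,0],[0.5,0,0,-0.11,0],[1,0,0,-0.11,0]]';  python3 go.py .604 .0225 .12 -1; python3 - <<'E'
from h import *
snap('top','t1.png');snap('scene','s1.png')
E
```

```text
t: 5.05
ee_pos: [0.5293, 0.2245, 0.162]
tcp_rot: [0.001, 0.705, 0.709, 0.001]
wrist_force: [-0.8, -0.1, 0.6]
finger_gap: 0.0547
t: 5.55
ee_pos: [0.5297, 0.2248, 0.2732]
tcp_rot: [0.001, 0.705, 0.709, 0.002]
wrist_force: [-0.8, 0.1, -0.5]
finger_gap: 0.0667
t 5.55 p [0.5297 0.2248 0.2732] head 0.3 tilt [ 0.0052  0.0015 -1.    ] q6 0.263
shift [-0.2029  0.0725  0.1533] turn 0.0226 gap 0.0667 F [-0.8  0.1 -0.5]
```

View pics/s1.png

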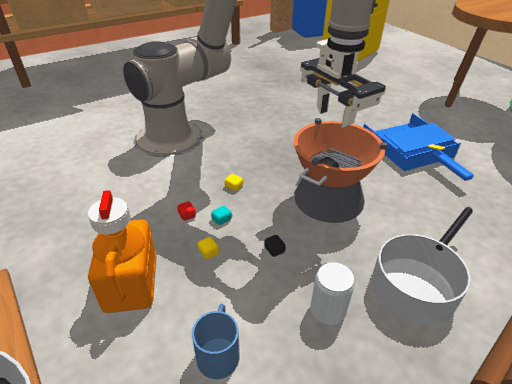

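The first briquette is in the bowl at (325,160). The remaining black one is at (274,245). Next is the second.

```bash
python3 -m inch '[[1,-0.203,0.075,0,0.02],[1,-0.203,0.075,0,0.02],[1,-0.203,0.075,0,0.02],[1,-0.203,0.075,0,0.02],[1,-0.203,0.075,0,0.02],[1,-0.203,0.075,0.05,0.02],[1,-0.203,0.075,0.1,0.02],[1,-0.203,0.075,0.15,0.02]]'; python3 -m inch '[[1,0,0,0,0],[1,0,0,0,0]]';  python3 go.py .605 .0225 .018 -1
```

```text
t: 6.45
ee_pos: [0.6034, 0.0222, 0.1174]
tcp_rot: [-0.001, 0.713, 0.702, -0.001]
wrist_force: [1.6, -1.5, -0.7]
finger_gap: 0.0917
t: 6.65
ee_pos: [0.6043, 0.0223, 0.1201]
tcp_rot: [-0.001, 0.712, 0.702, -0.001]
wrist_force: [-0.2, 0.4, -0.3]
finger_gap: 0.0917
t 6.65 p [0.6043 0.0223 0.1201] head -0.84 tilt [-2.9e-03  5.0e-04 -1.0e+00] q6 -0.075
shift [0.0002 0.001  0.1021] turn 0.0028 gap 0.0917 F [-0.2  0.4 -0.3]
```

```bash
python3 -m inch '[[1,0,0,0.05,0],[1,0,0,0.09,0],[1,0,0,0.101,0],[1,0,0,0.101,0],[-1,0,0,0.101,0],[-1,0,0,0.101,0],[-1,0,0,0.101,0],[-1,0,0,0.101,0]]' 25;  python3 -m inch '[[-1,0,0,0,0],[-1,0,0,0,0],[-1,0,0,0,0],[-1,0,0,0,0],[-1,0,0,0,0],[-1,0,0,-0.05,0],[-1,0,0,-0.1,0],[-1,0,0,-0.15,0]]'; python3 go.py .529 .288 .27 0
```

```text
t: 7.45
ee_pos: [0.6055, 0.0218, 0.021]
tcp_rot: [0.001, 0.712, 0.702, 0.001]
wrist_force: [-0.2, -0.3, -0.2]
finger_gap: 0.0642
t: 8.25
ee_pos: [0.6044, 0.0218, 0.1709]
tcp_rot: [-0.001, 0.712, 0.702, -0.0]
wrist_force: [0.8, -0.2, -0.4]
finger_gap: 0.0458
t 8.25 p [0.6044 0.0218 0.1709] head -0.86 tilt [-1.3e-03  3.0e-04 -1.0e+00] q6 -0.076
shift [ 0.265  -0.0795 -0.099 ] turn -0.0151 gap 0.0458 F [ 0.8 -0.2 -0.4]
```

```bash
python3 -m inch '[[-1,0,0,-0.05,0],[-1,0,0,-0.1,0],[-1,0.265,-0.079,-0.1,-0.015],[-1,0.265,-0.079,-0.1,-0.015],[-1,0.265,-0.079,-0.1,-0.015],[-1,0.265,-0.079,-0.1,-0.015],[-1,0.265,-0.079,-0.1,-0.015],[-1,0.265,-0.079,-0.1,-0.015]]'; python3 -m inch '[[-1,0,0,0,0],[-1,0,0,0,0]]';  python3 go.py .529 .288 .16 0
```

```text
t: 9.05
ee_pos: [0.5281, 0.2915, 0.2695]
tcp_rot: [-0.001, 0.706, 0.708, 0.0]
wrist_force: [0.3, 0.4, -0.9]
finger_gap: 0.0454
t: 9.25
ee_pos: [0.5295, 0.2882, 0.2693]
tcp_rot: [0.0, 0.707, 0.708, -0.0]
wrist_force: [0.2, -0.2, -0.6]
finger_gap: 0.0459
t 9.25 p [0.5295 0.2882 0.2693] head 0.09 tilt [-3.e-04 -6.e-04 -1.e+00] q6 0.37
shift [-0.0002 -0.0005  0.1093] turn 0.0015 gap 0.0459 F [ 0.2 -0.2 -0.6]
```

```bash
python3 -m inch '[[-1,0,0,0.05,0],[-1,0,0,0.09,0],[-1,0,0,0.109,0],[-1,0,0,0.109,0],[-1,0,0,0.109,0],[0.2,0,0,0.109,0],[0.2,0,0,0.109,0],[0.2,0,0,0.109,0]]'; python3 -m inch '[[0.2,0,0,0,0],[0.2,0,0,-0.05,0],[0.2,0,0,-0.1,0],[0.2,0,0,-0.13,0],[0.2,0,0,-0.13,0]]';  python3 go.py .5205 -.2985 .30 -113.7 full;
```

```text
t: 10.05
ee_pos: [0.5304, 0.2881, 0.162]
tcp_rot: [0.0, 0.707, 0.707, 0.001]
wrist_force: [0.0, 0.4, -0.2]
finger_gap: 0.055
t: 10.55
ee_pos: [0.5315, 0.2888, 0.2967]
tcp_rot: [0.002, 0.707, 0.707, 0.005]
wrist_force: [-0.2, 0.7, -0.5]
finger_gap: 0.0551
t 10.55 p [0.5315 0.2888 0.2967] head 0.01 tilt [ 0.01    0.004  -0.9999] q6 0.371
shift [-0.5873 -0.0111 -0.0058] turn 1.9847 gap 0.0551 F [-0.2  0.7 -0.5]
```

```bash
python3 -m inch '[[0.2,-0.59,-0.011,0,1.985],[0.2,-0.59,-0.011,0,1.985],[0.2,-0.59,-0.011,0,1.985],[0.2,-0.59,-0.011,0,1.985],[0.2,-0.59,-0.011,0,1.985],[0.2,-0.59,-0.011,0,1.985],[0.2,-0.59,-0.011,0,1.985],[0.2,-0.59,-0.011,0,1.985]]'; python3 go.py .5205 -.2985 .30 -113.7 full; python3 - <<'E'
from h import *
T=snap('top','t2.png')
cv2.imwrite('pics/b2.png',cv2.resize(T['color'][150:275,80:215,::-1],None,fx=4,fy=4))
E
```

```text
t: 11.35
ee_pos: [0.5216, -0.1138, 0.2899]
tcp_rot: [-0.0, 0.983, 0.181, -0.0]
wrist_force: [0.3, 1.1, -0.4]
finger_gap: 0.055
t 11.35 p [ 0.5216 -0.1138  0.2899] head -69.1 tilt [-1.e-03  5.e-04 -1.e+00] q6 0.848
shift [-0.0669  0.1722 -0.0101] turn 0.7784 gap 0.055 F [ 0.3  1.1 -0.4]
```

View pics/b2.png

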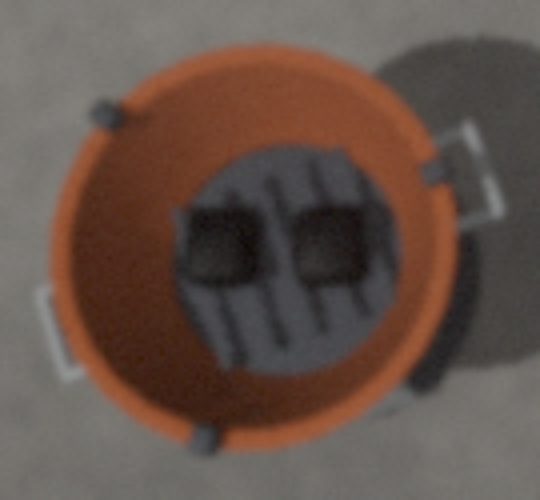

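Both briquettes lie side by side on the bowl floor, at (225,248) and (330,245) in the crop. Now the cap.

```bash
python3 -m inch '[[0.2,-0.067,0.172,-0.01,0.778],[0.2,-0.067,0.172,-0.01,0.778],[0.2,-0.067,0.172,-0.01,0.778],[0.2,-0.067,0.172,-0.01,0.778],[0.2,-0.067,0.172,-0.01,0.778],[0.2,-0.067,0.172,-0.01,0.778],[0.2,-0.067,0.172,-0.01,0.778],[0.2,-0.067,0.172,-0.01,0.778]]'; python3 -m inch '[[0.2,0,0,0,0],[0.2,0,0,0,0]]';  python3 go.py .5205 -.2985 .245 -113.0 full; python3 - <<'E'
from h import *
s=snap('scene','s3.png')
cv2.imwrite('pics/c3.png',cv2.resize(s['color'][130:280,40:200,::-1],None,fx=4,fy=4))
E
```

```text
t: 12.2
ee_pos: [0.5224, -0.2955, 0.3005]
tcp_rot: [-0.0, 0.98, -0.2, -0.0]
wrist_force: [0.9, 0.6, -1.4]
finger_gap: 0.0552
t: 12.4
ee_pos: [0.5224, -0.2959, 0.3009]
tcp_rot: [0.0, 0.98, -0.201, 0.0]
wrist_force: [-1.0, 0.3, 0.4]
finger_gap: 0.0552
t 12.4 p [ 0.5224 -0.2959  0.3009] head -113.21 tilt [ 3.e-04 -1.e-04 -1.e+00] q6 1.333
shift [-0.0007  0.0031  0.0559] turn -0.0037 gap 0.0552 F [-1.   0.3  0.4]
```

View pics/c3.png

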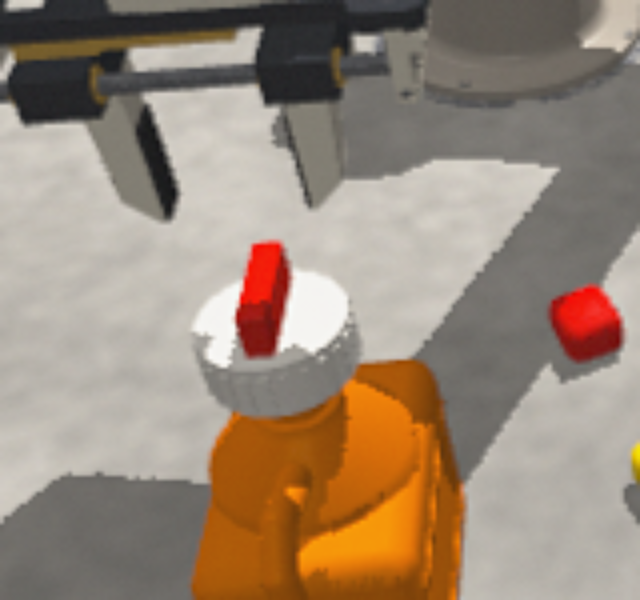

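The open fingers straddle the red bar (265,300 in the crop). I'll descend and close.

```bash
python3 -m inch '[[0.2,-0.001,0.003,0.04,-0.004],[0.2,-0.001,0.003,0.06,-0.004],[0.2,-0.001,0.003,0.064,-0.004],[0.2,-0.001,0.003,0.064,-0.004],[-1,-0.001,0.003,0.064,-0.004],[-1,-0.001,0.003,0.064,-0.004],[-1,-0.001,0.003,0.064,-0.004],[-1,-0.001,0.003,0.064,-0.004]]' 30; python3 -m inch '[[-1,0,0,0,0],[-1,0,0,0,0],[-1,0,0,0,0],[-1,0,0,0,0],[-1,0,0,0,0]]';  python3 go.py .5205 -.2985 .233 -113.0 full
```

```text
t: 13.25
ee_pos: [0.5203, -0.299, 0.2373]
tcp_rot: [0.0, 0.98, -0.2, 0.0]
wrist_force: [0.0, 0.0, -0.5]
finger_gap: 0.0278
t: 13.75
ee_pos: [0.5201, -0.2991, 0.2369]
tcp_rot: [0.0, 0.98, -0.2, 0.0]
wrist_force: [-0.8, -0.7, 1.8]
finger_gap: 0.0138
t 13.75 p [ 0.5201 -0.2991  0.2369] head -113.11 tilt [ 3.e-04 -3.e-04 -1.e+00] q6 1.325
shift [ 0.0001 -0.0007  0.0039] turn -0.0018 gap 0.0138 F [-0.8 -0.7  1.8]
```

Bar gripped (13.8 mm). Pressing in small steps.

```bash
python3 -m inch '[[-1,0,0,0.004,0],[-1,0,0,0.006,0],[-1,0,0,0.007,0],[-1,0,0,0.007,0],[-1,0,0,0.007,0]]' 40; python3 go.py .5205 -.2985 .233 -113.0 full
```

```text
t: 14.25
ee_pos: [0.5202, -0.2991, 0.2307]
tcp_rot: [0.0, 0.98, -0.2, 0.001]
wrist_force: [-2.2, 0.3, 7.5]
finger_gap: 0.0139
t 14.25 p [ 0.5202 -0.2991  0.2307] head -113.1 tilt [ 0.0012 -0.0011 -1.    ] q6 1.325
shift [-0.     -0.0007 -0.0023] turn -0.0018 gap 0.0139 F [-2.2  0.3  7.5]
```

```bash
python3 -m inch '[[-1,0,0,0.002,0],[-1,0,0,0.004,0],[-1,0,0,0.004,0],[-1,0,0,0.004,0]]'; python3 go.py .5205 -.2985 .233 -113.0 full
```

```text
t: 14.65
ee_pos: [0.5203, -0.2992, 0.2288]
tcp_rot: [0.001, 0.98, -0.2, 0.002]
wrist_force: [-6.1, 2.3, 18.9]
finger_gap: 0.0138
t 14.65 p [ 0.5203 -0.2992  0.2288] head -113.1 tilt [ 0.0027 -0.0024 -1.    ] q6 1.325
shift [-0.     -0.0007 -0.0042] turn -0.0017 gap 0.0138 F [-6.1  2.3 18.9]
```

At the stop (18.9 N, about 8 mm). Twisting anticlockwise, which is negative about the tool's downward z.

```bash
python3 -m inch '[[-1,0,0,0,-0.1],[-1,0,0,0,-0.2],[-1,0,0,0,-0.3],[-1,0,0,0,-0.4],[-1,0,0,0,-0.5],[-1,0,0,0,-0.5]]'; python3 go.py .5205 -.2985 .233 -113.0 full;  python3 -c "
from plant import arm;print(arm.get_obs()['moment'])"
```

```text
t: 15.25
ee_pos: [0.5218, -0.2993, 0.2289]
tcp_rot: [0.002, 0.999, 0.05, 0.003]
wrist_force: [0.8, 2.2, 16.5]
finger_gap: 0.0133
t 15.25 p [ 0.5218 -0.2993  0.2289] head -84.27 tilt [ 0.0061 -0.0031 -1.    ] q6 0.822
shift [-0.0012 -0.0009 -0.0041] turn 0.5014 gap 0.0133 F [ 0.8  2.2 16.5]
[0.26077414 0.20703254 0.03776727]
```

```bash
python3 -m inch '[[-1,0,0,0,-0.1],[-1,0,0,0,-0.2],[-1,0,0,0,-0.3],[-1,0,0,0,-0.4],[-1,0,0,0,-0.5],[-1,0,0,0,-0.5],[-1,0,0,0,-0.5]]'; python3 -m inch '[[-1,0,0,0,-0.1],[-1,0,0,0,-0.2],[-1,0,0,0,-0.3],[-1,0,0,0,-0.4],[-1,0,0,0,-0.5],[-1,0,0,0,-0.57],[-1,0,0,0,-0.57],[-1,0,0,0,-0.57]]';python3 go.py .5205 -.2985 .233 -23 full;  python3 - <<'E'
from h import *
s=snap('scene','s4.png')
cv2.imwrite('pics/c4.png',cv2.resize(s['color'][130:280,40:200,::-1],None,fx=4,fy=4))
E
```

```text
t: 15.95
ee_pos: [0.5218, -0.2992, 0.2289]
tcp_rot: [0.002, 0.956, 0.294, 0.003]
wrist_force: [0.9, 2.8, 16.2]
finger_gap: 0.0137
t: 16.75
ee_pos: [0.5217, -0.2991, 0.2289]
tcp_rot: [0.003, 0.834, 0.551, 0.002]
wrist_force: [0.1, 1.9, 15.9]
finger_gap: 0.0133
t 16.75 p [ 0.5217 -0.2991  0.2289] head -23.12 tilt [ 0.006  -0.0027 -1.    ] q6 -0.246
shift [ 0.0001 -0.0013 -0.0041] turn -0.0021 gap 0.0133 F [ 0.1  1.9 15.9]
```

View pics/c4.png

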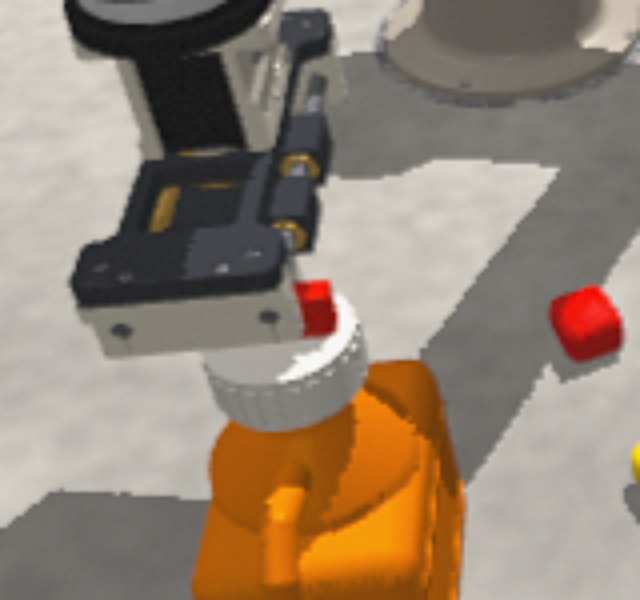

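The bar is now crosswise, its end visible at (318,308), so the cap turned 90° with the gripper. Lifting slowly.

```bash
python3 -m inch '[[-1,0,0,-0.005,0],[-1,0,0,-0.01,0],[-1,0,0,-0.016,0],[-1,0,0,-0.022,0],[-1,0,0,-0.03,0],[-1,0,0,-0.038,0],[-1,0,0,-0.046,0],[-1,0,0,-0.046,0]]'; python3 -m inch '[[-1,0,0,-0.01,0],[-1,0,0,-0.02,0],[-1,0,0,-0.03,0],[-1,0,0,-0.036,0],[-1,0,0,-0.036,0],[-1,0,0,-0.036,0],[-1,0,0,-0.036,0]]';python3 go.py .5205 -.2985 .308 -23 full;  python3 - <<'E'
from h import *
s=snap('scene','s5.png')
P=pts(s);c=s['color'].astype(int)
k=(np.linalg.norm(P[...,:2]-[.5205,-.2985],axis=-1)<.05)&(P[...,2]>.235)&(P[...,2]<.3)&(c.min(2)>110)&(c.max(2)-c.min(2)<25)
print(k.sum(),P[k].min(0),P[k].max(0),np.percentile(P[k][:,2],[2,98]))
E
```

```text
t: 17.6
ee_pos: [0.5205, -0.2992, 0.2731]
tcp_rot: [0.001, 0.835, 0.551, 0.0]
wrist_force: [-0.5, -0.8, -0.4]
finger_gap: 0.0138
t: 18.3
ee_pos: [0.5199, -0.2988, 0.3071]
tcp_rot: [-0.001, 0.835, 0.551, -0.0]
wrist_force: [-0.5, -0.2, -0.7]
finger_gap: 0.0141
t 18.3 p [ 0.5199 -0.2988  0.3071] head -23.15 tilt [-8.e-04  7.e-04 -1.e+00] q6 -0.245
shift [ 0.0005  0.0004 -0.0009] turn -0.0026 gap 0.0141 F [-0.5 -0.2 -0.7]
946 [ 0.50173168 -0.33253476  0.25815741] [ 0.5573938  -0.26295963  0.29438785] [0.26034132 0.28995451]
```

View pics/s5.png

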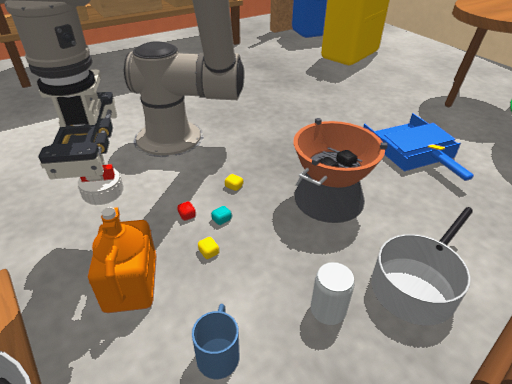

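The cap at (101,188) is off the neck, which is bare at (108,213). Its underside is at about 0.259 m, roughly 70 mm up, and it looks level. Both briquettes are in the bowl at (325,158) and (347,157), and the mug and tin have not moved. Letting it settle, then handing in.

```bash
python3 -m inch '[[-1,0,0,0,0],[-1,0,0,0,0],[-1,0,0,0,0]]'; python3 - <<'E'
from h import *
s=snap('top');P=pts(s);c=s['color'].astype(int)
a=dict(np.load('top0.npz'));
for n,(x0,y0,x1,y1) in dict(tin=(225,80,275,140),mug=(320,90,372,150)).items():
    print(n,np.abs(c[y0:y1,x0:x1]-a['color'][y0:y1,x0:x1]).mean())
print(arm.job_done())
E
```

```text
t: 18.65
ee_pos: [0.5201, -0.2989, 0.3076]
tcp_rot: [-0.0, 0.835, 0.551, -0.0]
wrist_force: [0.1, -0.1, 0.4]
finger_gap: 0.0137
tin 4.049444444444444
mug 3.905235042735043
the job is handed in; nothing more can be done
None
```

The job is handed in at about 18.7 s, with every step done in the order asked; the hand-in reports no verdict.

- **Briquettes:** Both black briquettes went into the jiko's bowl first. In the pictures they lie side by side on its floor. I did not touch the coloured look-alikes.
- **Cap:** I gripped it by its bar, pressed it to the spring's stop (about 8 mm, 16–19 N at the wrist), turned it 90° anticlockwise while pressed, and lifted it off.
- **Final pose:** The gripper still holds the cap (14 mm gap), with the tool vertical to within 0.1°. It is within about 1 mm of the axis. Its underside is at about 0.259 m, about 70 mm above where it sat.
- **Bystanders:** The mug and tin show only small, noise-like pixel differences from the first picture, so they appear not to have moved.

No check failed or disagreed.

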